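# Seat the sample tray on the inspection stand and hold the loupe in focus over the chip

### The job

Carry the sample tray level, with the puck in it, to the inspection stand and seat it flat on the plate between the four corner guides. Then take the loupe off its rest by the handle and finish while holding it still and level, with the lens centred over the chip on the puck and the middle of the lens at the height of the stand's pointer, touching nothing but the loupe; do not put it down or let go. Leave the other things where they are.

Things in the scene. Friction and masses are not known exactly. Their poses are not given: they have to be found in the camera images.
- tray_center (a point): Centre of the sample tray: a loose, open grey plastic box 94 mm long (its x) x 54 mm wide (y) x 24 mm tall, walls and floor 3 mm, 0.12 kg. The point lies 12 mm above its underside; z is up. Grasp it from outside across the 54 mm width. Either end may face either way in the stand.
- chip (a point): Middle of the top face of the sample puck (the dark square chip): a loose aluminium disc 25 mm in diameter and 11 mm tall, lying flat in the tray, not fixed; it can slide about inside if the tray is tipped or jerked. z is up.
- stand: Fixed inspection stand: plate, top 10 mm above the desk, x -85 to 125, y -72 to 92 mm. Origin: centre of the tray's place, at desk height (a seated tray's centre is 22 mm above it); tray length along x. Four black corner guides, 14 mm tall, 3 mm clearance, sloped lead-ins, 70 mm open in each long side for fingers. Column 13 mm thick, 140 mm tall, at x 92, y 60 mm.
- index_tip (a point): Tip of the fixed pointer, a steel blade 3 mm thick on the aluminium collar clamped to the stand's column. The tip is 49 mm from the column's axis, 61 mm short of the tray place's centre. Its height (mid-thickness) marks the focal height for the middle of the lens, some 60 to 95 mm above the chip. z is up.
- lens (a point): Middle of the loupe's lens (half-way through its thickness). The loupe is loose, 0.11 kg: a round black rim 55 mm in diameter and 10 mm thick with a clear lens, and a straight handle. The lens axis is z (up when level); the handle runs from the rim toward -x.
- loupe_grip (a point): Centre of the loupe's aluminium handle, a bar 16 mm wide (its y) x 18 mm tall (z) x 104 mm long (x), its middle 92 mm from the lens centre along -x and at the same height as the lens. Same axes as lens. The centre of mass is about 11 mm from this point toward the lens.
- loupe_rest: The loupe's rest, fixed: grey plate 124 x 62 mm, top 8 mm above the desk, with two black forks 86 mm apart along its x (39 mm wide, 8 mm thick, tops 48 mm above the desk) in whose notches (floors at 34 mm) the handle lies, 2 mm free on each side. Between the forks 70 mm are free for the fingers. Origin: centre of its underside; the lens is on its +x side.
- dropper_bottle: Bystander: amber dropper bottle, 33 mm in diameter, 94 mm tall; origin under its centre.
- spare_objective: Bystander: small microscope objective standing on its cap, 27 mm in diameter, 50 mm tall; origin under its centre.
- wafer_box: Bystander: round white wafer carrier, 66 mm in diameter, 18 mm tall; origin under its centre.
- tweezers: Bystander: steel tweezers lying flat, 120 mm long (y), 12 mm wide, 8 mm tall; origin under its centre.

How it is judged:
By the outcome, as a careful person would: the job done as asked, in the order asked, and still so for the second after the job is handed in, while the arm keeps its last pose, push and grip.
It also fails if it takes over 54 s, if anything falls off the work surface, if the arm or the gripper's body presses on something with over 40 N, if the wrist force passes 120 N, or if a joint passes its speed limit or range.

### The arm

A 7-joint arm with a two-finger parallel gripper is mounted at the origin on a cart in front of the work surface, level with it; the furniture and walls round the work are solid. World frame = base frame: x ahead of the robot, y to its left, z up, the work surface at z = 0. Lengths are in mm, angles in rad, forces in N, time in s.
With the tool pointing down it reaches from about 425 to 950 mm from the base axis. Payload 16.7 kg.
Tool frame: the origin (TCP) lies at the very end of the fingers, on their centre line; the grasp point (between the pads) lies 19 mm behind it; z points along the fingers, x is the direction in which the jaws open and shut, and the axes are right-handed (so a half turn about z gives the same grasp; the last joint's range is limited). The gripper opens to 94 mm and grips with 3 to 60 N. Pads are 16 mm wide; open, the fingers measure 119 mm over their backs; the gripper's body (75 mm by 177 mm) begins 78 mm behind the grasp point.
Start: joints at [1.044, 0.426, 0.074, 1.606, -0.034, 1.111, -0.067], TCP at [248.331, -627.619, 205.467] pointing down, gripper open.
Joint ranges: [-2.85, 2.85], [-0.5, 2.14], [-1.23, 1.37], [0.21, 2.46], [-1.02, 4.16], [0.16, 2.05], [-2.73, 2.73]. Speed limits (rad/s): [1.89, 1.89, 2.39, 2.39, 3.01, 3.01, 3.01].

### API

Orientations are given as a unit quaternion [x, y, z, w].
In Python, from bench import manip, planner, eyes, monitor gives the robot as it stands. Calls block until the motion is done:
- manip.goto(position, orientation): joint-space move of the TCP to a pose.
- manip.line_to(position, attitude=None, feed=150): straight line of the TCP; attitude=None keeps the orientation; feed is the mean speed in mm/s.
- manip.move_joints(angles): joint-space move.
- manip.open_jaws() and manip.close(): open the fingers fully, or close them until they stop; the grip force is fixed at half the most.
- manip.hold(seconds).
- planner.inverse_kinematics(position, orientation): joint angles nearest the present ones, or None.
- eyes.capture(name): name is "scene" or "top" or "wrist"; returns a dict with "pixels" (400x640x3 uint8, blue, green, red), "mtx" (3x3 intrinsics, pixels), "extrinsics" (4x4, takes a point from camera to world coordinates). Camera axes: x right, y down, z forward; pixel columns grow to the right and rows downward; lengths in mm; the calibration is good to about 2 mm. A picture is of the moment at which its call begins. There is no depth.
A pose or a line that the arm cannot do raises manip.PlanningError and nothing moves.
- manip.hand_in(): hands the job in, once; it reports no verdict.
Readings, each from a call of its own:
- monitor.read_time_s(): time.
- monitor.read_joint_pos(): joint angles.
- monitor.read_qvel(): joint speeds.
- monitor.read_joint_torque(): joint torques, N m.
- monitor.read_ee_pos(): TCP position.
- monitor.read_orientation(): TCP orientation.
- monitor.read_ft_force(): force on the tool from outside, world axes, zero at the start.
- monitor.read_moment(): the same for the moment, N m.
- monitor.read_grip_width(): finger opening in mm.
Only numpy, scipy, OpenCV 4.12 (cv2) and the standard library are available. Lean on these libraries where they do the work, as an engineer would, in place of code of your own. Each camera call takes 0.05 s, during which the arm holds its last target. There are 200 camera calls.

## Working session

There is one attempt and no reset: what is moved stays moved. The work goes in short steps, each a Python script; the robot and the scene stay as the last script left them, time stands still between calls to the robot, and variables do not carry over. Pictures are saved under pics/ and viewed, about 8 in all and at most 12, crops included, and the job is handed in when it is done.

```bash
ls; mkdir -p pics; python3 - <<'E'
from bench import manip, planner, eyes, monitor
import cv2, numpy as np, pickle
d={}
for n in ("scene","top","wrist"):
    c=eyes.capture(n); d[n]=c; cv2.imwrite(f"pics/{n}0.png",c["pixels"])
    print(n,c["mtx"].round(1).tolist(),c["extrinsics"].round(3).tolist())
pickle.dump(d,open("c0.pkl","wb"))
print(monitor.read_time_s(),monitor.read_orientation())
E
```

```text
pics
scene [[385.6, 0.0, 321.6], [0.0, 385.6, 197.3], [0.0, 0.0, 1.0]] [[-0.653, -0.351, 0.671, 1.295], [-0.757, 0.301, -0.58, 506.777], [0.002, -0.887, -0.462, 500.346], [0.0, 0.0, 0.0, 1.0]]
top [[440.4, 0.0, 310.9], [0.0, 440.4, 202.7], [0.0, 0.0, 1.0]] [[-0.015, -0.989, 0.15, 439.186], [-1.0, 0.016, 0.007, 45.887], [-0.01, -0.15, -0.989, 1004.283], [0.0, 0.0, 0.0, 1.0]]
wrist [[280.6, 0.0, 314.2], [0.0, 280.6, 200.9], [0.0, 0.0, 1.0]] [[0.367, -0.902, -0.228, 314.511], [-0.93, -0.357, -0.088, -602.058], [-0.002, 0.244, -0.97, 383.64], [0.0, 0.0, 0.0, 1.0]]
0.15 [ 8.27028716e-01 -5.62159455e-01 -4.29555699e-04 -2.55303419e-04]
```

View pics/top0.png

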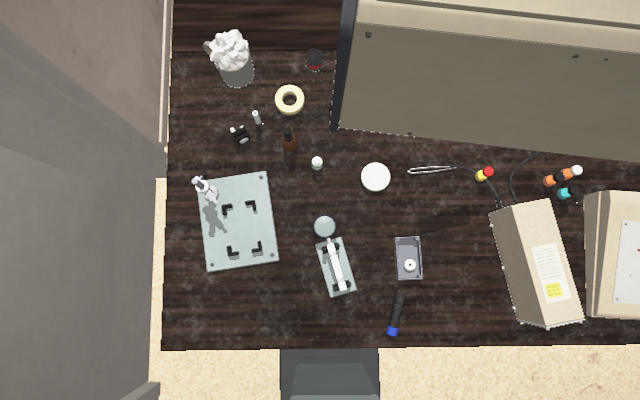

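View pics/scene0.png

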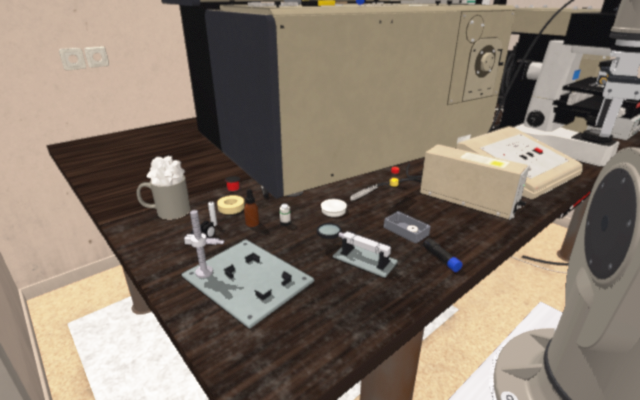

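```bash
cat > h.py <<'E'
import numpy as np, cv2
from scipy.spatial.transform import Rotation as R
def ray(c,uv,z):
    T=c["extrinsics"]; d=T[:3,:3]@np.linalg.solve(c["mtx"],[uv[0],uv[1],1.]); o=T[:3,3]
    return (o+d*(z-o[2])/d[2])[:2]
def proj(c,p):
    T=c["extrinsics"]; q=c["mtx"]@(T[:3,:3].T@(np.asarray(p,float)-T[:3,3])); return q[:2]/q[2]
def tri(c1,u1,c2,u2):
    A=[];b=[]
    for c,u in((c1,u1),(c2,u2)):
        T=c["extrinsics"]; d=T[:3,:3]@np.linalg.solve(c["mtx"],[u[0],u[1],1.]); d/=np.linalg.norm(d)
        P=np.eye(3)-np.outer(d,d); A.append(P); b.append(P@T[:3,3])
    return np.linalg.lstsq(np.vstack(A),np.hstack(b),rcond=None)[0]
def down(a):
    """tool pointing down, jaw (tool x) axis at world angle a"""
    return R.from_matrix(np.c_[[np.cos(a),np.sin(a),0],[np.sin(a),-np.cos(a),0],[0,0,-1]]).as_quat()
def jaw(q): x=R.from_quat(q).as_matrix()[:,0]; return np.arctan2(x[1],x[0])
E
python3 - <<'E'
import pickle; from h import *
d=pickle.load(open("c0.pkl","rb")); t=d["top"]
for n,uv,z in (("tray",(409,258),24),("trayUL",(395,237),24),("trayLL",(397,279),24),("chip",(410,265),14),("lens",(325,226),43),("hend",(338,280),43),("stand",(242,229),24),("pUL",(196,178),10),("pUR",(265,172),10),("pLR",(278,261),10),("pLL",(209,271),10)):
    p=ray(t,uv,z); print(n,p.round(0),"r",np.hypot(*p).round())
from bench import planner
print("jaw0",jaw([.827,-.562,0,0]))
E
```

```text
tray [ 461. -161.] r 488.0
trayUL [ 508. -132.] r 525.0
trayLL [ 416. -133.] r 436.0
chip [ 446. -165.] r 475.0
lens [533.  23.] r 533.0
hend [416.  -3.] r 416.0
stand [531. 208.] r 570.0
pUL [652. 318.] r 725.0
pUR [663. 158.] r 682.0
pLR [459. 129.] r 477.0
pLL [439. 284.] r 523.0
jaw0 -1.1937578615071274
```

```bash
python3 - <<'E'
import cv2
a=cv2.imread("pics/top0.png")[140:310,180:440]
cv2.imwrite("pics/top0c.png",cv2.resize(a,None,fx=3,fy=3,interpolation=cv2.INTER_CUBIC))
E
```

```text
(no output)
```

View pics/top0c.png

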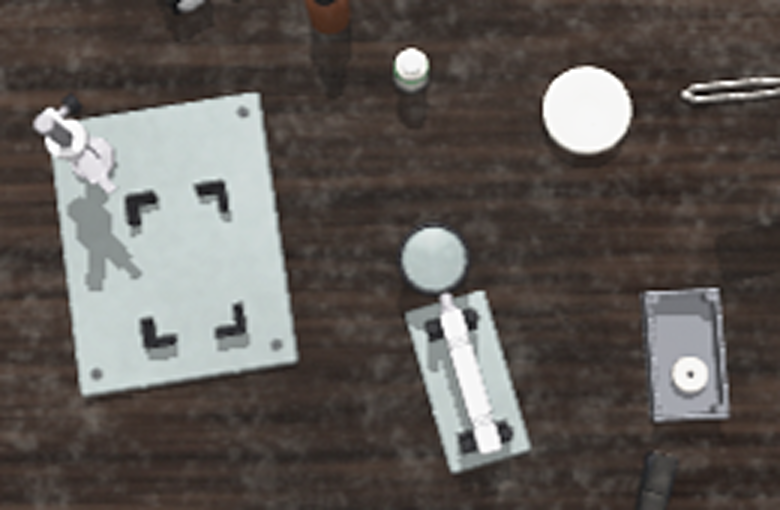

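```bash
python3 - <<'E'
from bench import manip, planner, eyes, monitor
from h import *; import pickle
manip.goto([461,-161,140],down(-np.pi/2))
c=eyes.capture("wrist"); pickle.dump(c,open("c1.pkl","wb")); cv2.imwrite("pics/w1.png",c["pixels"])
print(monitor.read_time_s(),monitor.read_ee_pos(),monitor.read_joint_pos(),monitor.read_ft_force())
print(c["extrinsics"].round(2).tolist())
E
```

```text
2.075 [ 461.03198278 -161.86874303  140.06894273] [ 0.36276355  0.20728719 -0.1765541   2.07229854  0.0476984   0.86552404
 -1.41294202] [-0.48052735 -0.29662422  0.34331428]
[[-0.0, -0.97, -0.24, 532.23], [-1.0, 0.0, 0.0, -162.48], [-0.0, 0.24, -0.97, 318.9], [0.0, 0.0, 0.0, 1.0]]
```

View pics/w1.png

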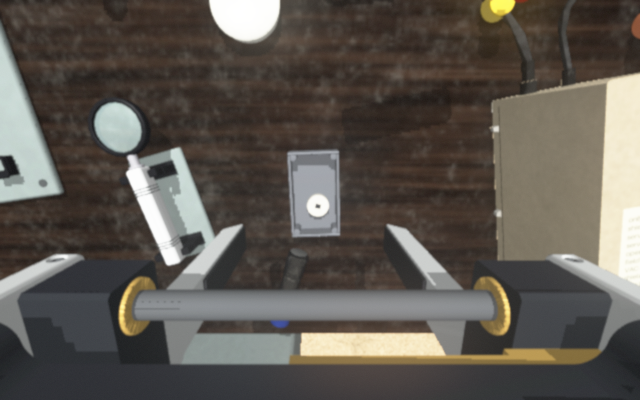

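```bash
python3 - <<'E'
from h import *; import pickle
c=pickle.load(open("c1.pkl","rb")); im=c["pixels"]
roi=im[130:255,260:370].astype(int)
print(roi[[30,60,90],40],roi[40,5],roi[75,58]); 
g=(roi.min(2)>75).astype(np.uint8)
n,l,s,ce=cv2.connectedComponentsWithStats(g)
k=1+s[1:,4].argmax(); pts=np.argwhere(l==k)[:,::-1].astype(np.float32)+[260,130]
r=cv2.minAreaRect(pts.astype(np.float32)); b=cv2.boxPoints(r); print(s[k],b.round(1))
w=np.array([ray(c,p,24) for p in b]); print(w.round(1),w.mean(0))
for i in range(4): e=w[(i+1)%4]-w[i]; print(np.hypot(*e).round(1),np.degrees(np.arctan2(e[1],e[0])).round(2))
m=(roi.min(2)>190).astype(np.uint8); M=cv2.moments(m,True); u=(M['m10']/M['m00']+260,M['m01']/M['m00']+130); print("puck",u,ray(c,u,14), M['m00'])
E
```

```text
[[122 118 115]
 [172 165 162]
 [171 164 162]] [41 46 56] [123 124 125]
[  27   19   56   89 4544] [[286.3 150.2]
 [340.8 148.3]
 [343.8 235.8]
 [289.3 237.7]]
[[ 512.2 -133.3]
 [ 514.1 -189.7]
 [ 417.7 -195.2]
 [ 415.5 -134.2]] [ 464.8698127  -163.11424405]
56.5 -88.13
96.5 -176.76
61.1 92.03
96.7 0.53
puck (317.4861460957179, 204.79848866498742) [ 450.94208183 -165.84562395] 397.0
```

```bash
python3 - <<'E'
from bench import manip, planner, eyes, monitor
from h import *; import pickle
manip.goto([531,208,140],down(np.radians(8.5-90)))
c=eyes.capture("wrist"); pickle.dump(c,open("c2.pkl","wb")); cv2.imwrite("pics/w2.png",c["pixels"])
manip.goto([450,5,140],down(np.radians(12-90)))
c=eyes.capture("wrist"); pickle.dump(c,open("c3.pkl","wb")); cv2.imwrite("pics/w3.png",c["pixels"])
print(monitor.read_time_s(),monitor.read_joint_pos(),monitor.read_ft_force())
E
```

```text
4.45 [ 0.19320295  0.1605592  -0.37930512  2.13809593  0.07805135  0.8548033
 -1.59317236] [-0.16241532 -0.20321551  0.04409094]
```

View pics/w2.png

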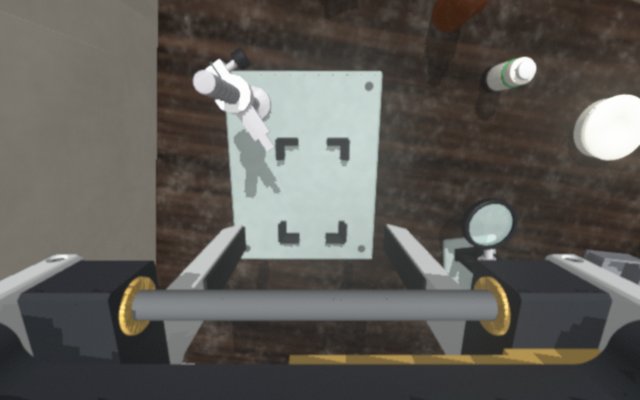

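View pics/w3.png

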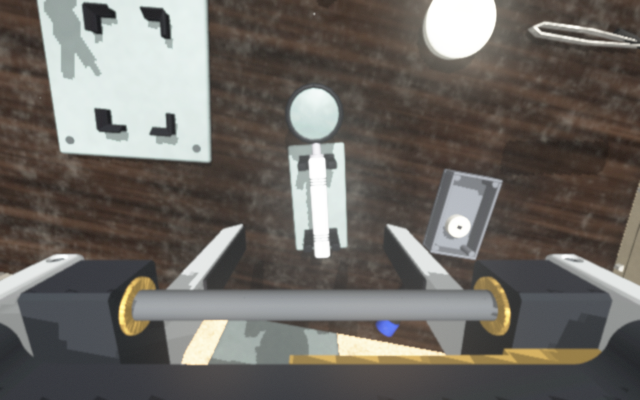

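```bash
cat > stand.py <<'E'
from h import *; import pickle
c=pickle.load(open("c2.pkl","rb")); im=c["pixels"].astype(int)
m=(im.min(2)>110)
def first(a): return np.argmax(a)
R_=np.array([(300+np.where(m[v,300:400])[0].max()+1,v+.5) for v in range(90,215,4)],float)
L_=np.array([(200+np.where(m[v,200:265])[0].min(),v+.5) for v in range(160,222,4)],float)
T_=np.array([(u+.5,50+np.where(m[50:100,u])[0].min()) for u in range(285,360,4)],float)
B_=np.array([(u+.5,230+np.where(m[230:285,u])[0].max()+1) for u in range(260,360,4)],float)
W={}
for n,P in dict(R=R_,L=L_,T=T_,B=B_).items():
    w=np.array([ray(c,p,10) for p in P]).astype(np.float32)
    vx,vy,x,y=cv2.fitLine(w,cv2.DIST_HUBER,0,.01,.01).ravel()
    W[n]=(np.array([x,y]),np.array([vx,vy])); a=np.degrees(np.arctan2(vy,vx)); 
    res=np.abs((w-[x,y])@[-vy,vx]).max(); print(n,a.round(2),(x.round(1),y.round(1)),"res",res.round(2))
def ang(v,ref): 
    v=v*np.sign(v@ref); return np.arctan2(v[1],v[0])
th=np.mean([ang(W["R"][1],[1,0]),ang(W["L"][1],[1,0]),ang(W["T"][1],[0,1])-np.pi/2,ang(W["B"][1],[0,1])-np.pi/2])
ex=np.array([np.cos(th),np.sin(th)]); ey=np.array([-ex[1],ex[0]])
xT,xB,yR,yL=W["T"][0]@ex,W["B"][0]@ex,W["R"][0]@ey,W["L"][0]@ey
print("size",xT-xB,yL-yR)
O=ex*((xT+xB)/2-20)+ey*((yL+yR)/2-10)
print("stand",O,np.degrees(th))
pickle.dump((O,th),open("stand.pkl","wb"))
S=lambda x,y,z: np.r_[O+ex*x+ey*y,z]
big=cv2.resize(c["pixels"][40:270,180:400],None,fx=2.6,fy=2.6,interpolation=cv2.INTER_CUBIC)
def dr(p,col): q=(proj(c,p)-[180,40])*2.6; cv2.circle(big,tuple(int(t) for t in q),3,col,-1)
for x in(-50,50):
    for y in(-30,30): dr(S(x,y,24),(0,0,255))
for z in (84,100,119): dr(S(51,33.3,z),(255,0,0))
dr(S(92,60,140),(0,200,0)); dr(S(0,0,10),(0,200,200))
cv2.imwrite("pics/w2o.png",big)
E
python3 stand.py
```

```text
R 8.19 (np.float32(587.4), np.float32(143.5)) res 0.55
L 8.17 (np.float32(518.3), np.float32(298.3)) res 0.52
T -81.65 (np.float32(661.7), np.float32(210.0)) res 0.94
B -81.65 (np.float32(455.3), np.float32(185.1)) res 0.0
size 207.83200458919487 163.1058387866163
stand [536.67669272 208.43379942] 8.26633078152369
```

View pics/w2o.png

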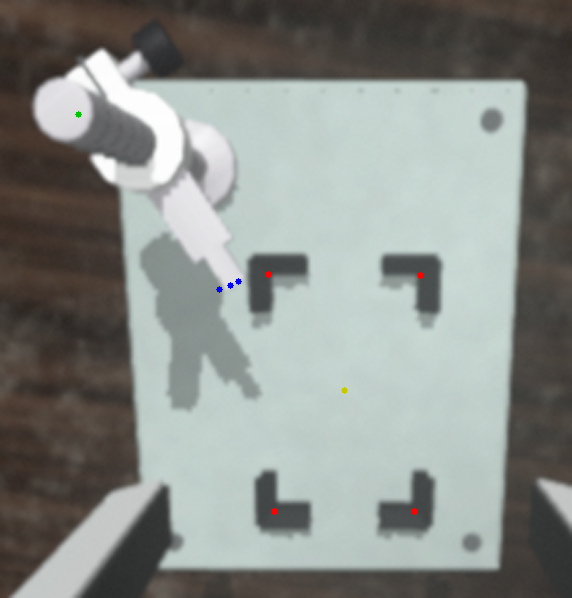

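```bash
python3 - <<'E'
from bench import manip, planner, eyes, monitor
from h import *; import pickle
a=np.radians(1.9-90); q=down(a)
manip.goto([464.3,-163,70],q)
manip.line_to([464.3,-163,4],feed=60)
print(monitor.read_ee_pos().round(1),monitor.read_ft_force().round(1),monitor.read_time_s())
manip.close(); print("w",monitor.read_grip_width(),monitor.read_ft_force().round(1),monitor.read_ee_pos().round(1))
manip.line_to([464.3,-163,40],feed=50)
manip.hold(.2)
c=eyes.capture("wrist"); pickle.dump(c,open("c4.pkl","wb")); cv2.imwrite("pics/w4.png",c["pixels"][120:,180:460])
print("w",monitor.read_grip_width(),monitor.read_ft_force().round(1),monitor.read_ee_pos().round(1),monitor.read_time_s(), monitor.read_moment().round(2))
E
```

```text
[ 464.5 -163.1    4.3] [ 0.3 -0.1 -0.1] 6.4583
w 53.441323726116 [-0.9 -0.8  1.3] [ 464.3 -162.9    4. ]
w 53.6573484157741 [-0.   0.4 -1.3] [ 464.1 -162.9   39.7] 8.275 [ 0.03  0.02 -0.06]
```

View pics/w4.png

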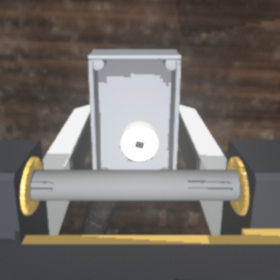

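```bash
python3 - <<'E'
from h import *; import pickle
c=pickle.load(open("c4.pkl","rb")); im=c["pixels"]
g=im.min(2).astype(int); print(g[164:182,314], g[172,262:276],g[172,354:366])
for r in (168,170,172,174): print(r,ray(c,(314,r),59.7).round(1))
print(ray(c,(268,174),59.7),ray(c,(360,174),59.7))
E
```

```text
[ 64  67  66  69  86 124 145 150 152 153 165 192 215 210 187 158 145 148] [ 68  71  73  74  74  75  75  81  98 124 142 150 151 150] [150 149 143 129 105  80  68  67  67  67  67  68]
168 [ 514.5 -161.7]
170 [ 513.4 -161.7]
172 [ 512.2 -161.7]
174 [ 511.1 -161.8]
[ 510.2367648  -135.57180493] [ 511.9555512  -187.96365157]
```

```bash
python3 - <<'E'
from bench import manip, planner, eyes, monitor
from h import *; import pickle
O,th=pickle.load(open("stand.pkl","rb")); q=down(th-np.pi/2)
ex=np.array([np.cos(th),np.sin(th)]); ey=np.array([-ex[1],ex[0]])
S=lambda x,y,z: np.r_[O+ex*x+ey*y,z]
manip.line_to([464.3,-163,105],feed=100)
manip.line_to(S(0,-90,105),q,feed=130)
manip.line_to(S(0,-90,46),feed=80)
manip.line_to(S(0,0,46),feed=80)
manip.line_to(S(0,0,30),feed=50)
manip.hold(.2)
c=eyes.capture("wrist"); pickle.dump(c,open("c5.pkl","wb"))
big=cv2.resize(c["pixels"][60:330,150:480],None,fx=2.2,fy=2.2); cv2.imwrite("pics/w5.png",big)
print("w",monitor.read_grip_width(),monitor.read_ft_force().round(1),monitor.read_ee_pos().round(1),S(0,0,30).round(1),monitor.read_time_s())
E
```

```text
w 53.808582655617165 [-0.7 -0.  -1.3] [536.8 208.5  30.2] [536.7 208.4  30. ] 14.3667
```

View pics/w5.png

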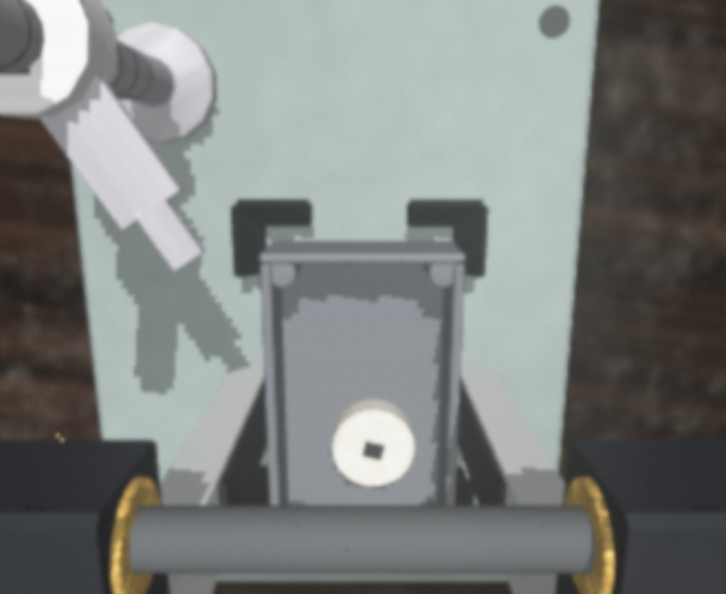

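```bash
python3 - <<'E'
from bench import manip, planner, eyes, monitor
from h import *; import pickle
O,th=pickle.load(open("stand.pkl","rb"))
ex=np.array([np.cos(th),np.sin(th)]); ey=np.array([-ex[1],ex[0]])
S=lambda x,y,z: np.r_[O+ex*x+ey*y,z]
for z in (20,16,14.5):
    manip.line_to(S(0,.7,z),feed=30); print(z,monitor.read_ft_force().round(1),monitor.read_ee_pos().round(1))
c=eyes.capture("wrist"); pickle.dump(c,open("c6.pkl","wb"))
a=cv2.resize(c["pixels"][60:330,150:480],None,fx=1.2,fy=1.2)
s=eyes.capture("scene"); pickle.dump(s,open("s6.pkl","wb"))
b=cv2.resize(s["pixels"][190:340,150:330],None,fx=2.16,fy=2.16)
cv2.imwrite("pics/w6.png",np.hstack([a,b]))
print(monitor.read_time_s())
for n,uv in (("c2",(180+234/2.6,40+286/2.6)),("c5",(150+187/2.2,60+262/2.2))):
    cc=pickle.load(open(n+".pkl","rb")); 
    for z in (84,95,105,119): print(n,z,ray(cc,uv,z).round(1),S(51,33.3,0)[:2].round(1))
E
```

```text
20 [-0.2 -0.2  0. ] [536.5 209.1  19.8]
16 [-0.4  0.5 -1.2] [536.5 209.1  15.8]
14.5 [-0.2 -0.2 -1.3] [536.6 209.1  14.4]
15.4833
c2 84 [580.9 249.9] [582.4 248.7]
c2 95 [581.8 248.3] [582.4 248.7]
c2 105 [582.7 246.9] [582.4 248.7]
c2 119 [584.  244.9] [582.4 248.7]
c5 84 [581.  250.4] [582.4 248.7]
c5 95 [583.3 247.6] [582.4 248.7]
c5 105 [585.4 245. ] [582.4 248.7]
c5 119 [588.3 241.3] [582.4 248.7]
```

View pics/w6.png

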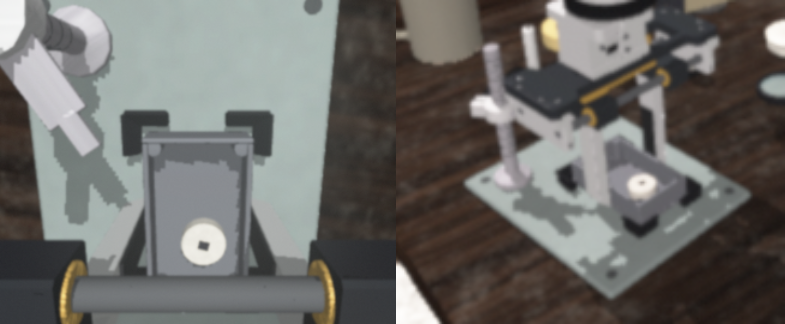

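```bash
python3 - <<'E'
from bench import manip, planner, eyes, monitor
from h import *; import pickle
O,th=pickle.load(open("stand.pkl","rb"))
ex=np.array([np.cos(th),np.sin(th)]); ey=np.array([-ex[1],ex[0]])
S=lambda x,y,z: np.r_[O+ex*x+ey*y,z]
for z in (14,13.5):
    manip.line_to(S(0,.7,z),feed=30); f=monitor.read_ft_force(); print(z,f.round(1),monitor.read_ee_pos().round(1))
    if f[2]>4: break
manip.open_jaws(); print(monitor.read_grip_width())
manip.line_to(S(0,.7,140),feed=120)
c=eyes.capture("wrist"); pickle.dump(c,open("c7.pkl","wb"))
a=cv2.resize(c["pixels"][50:270,190:390],None,fx=2,fy=2)
s=eyes.capture("scene"); pickle.dump(s,open("s7.pkl","wb"))
b=cv2.resize(s["pixels"][200:310,180:310],None,fx=3,fy=3)[:, :390]
b=cv2.copyMakeBorder(b,0,440-330,0,0,cv2.BORDER_CONSTANT)
cv2.imwrite("pics/w7.png",np.hstack([a,b]))
print(monitor.read_time_s())
E
```

```text
14 [ 0.2  0.6 -0.8] [536.6 209.2  14.1]
13.5 [-2.5 -1.9  9.3] [536.7 209.1  14. ]
94.11547821575851
18.0667
```

View pics/w7.png

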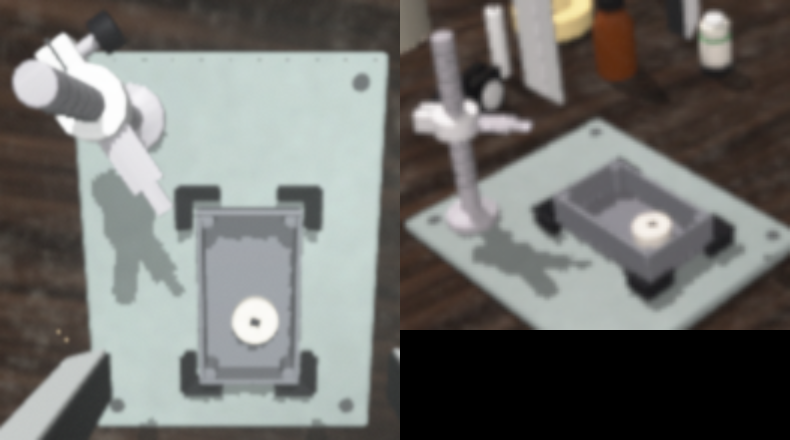

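```bash
python3 - <<'E'
from h import *; import pickle
O,th=pickle.load(open("stand.pkl","rb"))
ex=np.array([np.cos(th),np.sin(th)]); ey=np.array([-ex[1],ex[0]])
S=lambda x,y,z: np.r_[O+ex*x+ey*y,z]
c7=pickle.load(open("c7.pkl","rb"));s7=pickle.load(open("s7.pkl","rb"));c5=pickle.load(open("c5.pkl","rb"));t=pickle.load(open("c0.pkl","rb"))["top"]
def puck(c,z,box,th=190,chip=False):
    y0,y1,x0,x1=box; r=c["pixels"][y0:y1,x0:x1].min(2)
    m=(r>th).astype(np.uint8); n,l,s,ce=cv2.connectedComponentsWithStats(m); k=1+s[1:,4].argmax()
    cn=cv2.findContours((l==k).astype(np.uint8),cv2.RETR_EXTERNAL,cv2.CHAIN_APPROX_NONE)[0][0]
    (u,v),rad=cv2.minEnclosingCircle(cn); M=cv2.moments(cv2.convexHull(cn)); u,v=M['m10']/M['m00']+x0,M['m01']/M['m00']+y0
    print("puck px",u,v,rad,"w",ray(c,(u+.0,v),z).round(1)); return u,v
puck(c7,24,(190,230,295,340))
puck(s7,24,(262,290,250,278),180)
r=s7["pixels"][265:285,255:273].min(2); print(r)
# scene tip area
print(s7["pixels"][236:249,210:232].min(2))
print(c7["pixels"][146:162,262:280].min(2))
# scene height check: project known stand points
for n,p in (("col140",S(92,60,140)),("pl-",S(-85,92,10)),("pl",S(125,-72,10)),("tip80",S(51,33.3,80)),("tip90",S(51,33.3,90)),("tip100",S(51,33.3,100)),("chip",S(-17,0,24))): print(n,proj(s7,p).round(1), proj(c7,p).round(1))
E
```

```text
puck px 317.1031648170982 209.71845458281956 11.744765281677246 w [523.8 203.5]
puck px 262.96629213483146 275.30149812734084 6.324655532836914 w [519.8 207.1]
[[ 95  96  99 107 106 102 100  99 100 100 100 100 100 101 105 116 132 148]
 [113 112 117 125 115 104 101 100 100 100  99  99  99 100 100 102 108 120]
 [135 137 137 139 133 120 113 104 102  99  99 100  99 100  99 100 101 102]
 [143 143 143 143 141 138 132 121 112 103 100  99 100 100  99 100 100 100]
 [143 143 143 143 143 143 143 142 136 123 113 108 107 102 100 100 100  99]
 [144 143 143 143 148 152 161 168 171 171 161 149 134 116 104 101  99 100]
 [144 145 145 152 170 187 199 207 212 217 217 204 184 157 125 104 100 100]
 [144 145 151 175 206 224 229 229 228 226 230 230 226 208 166 123 104 103]
 [145 147 169 205 227 233 232 223 211 201 219 231 234 230 207 154 119 107]
 [145 154 188 224 234 234 229 202 163 156 189 227 235 234 222 176 138 118]
 [145 158 199 227 234 235 231 214 186 186 202 227 234 232 215 172 146 133]
 [144 156 194 224 233 235 235 232 228 228 229 232 233 225 193 156 142 141]
 [145 152 182 214 227 233 235 236 235 23
[... 2505 characters left out ...]
70 124  83  70]
 [137 135 135 136 142 168 204 220 218 207 198 194 194 191 172 123  82  71]
 [136 137 136 135 141 162 194 206 201 193 191 194 193 192 172 124  84  71]
 [135 136 135 137 140 160 187 195 191 192 193 195 195 191 172 123  82  70]
 [137 135 135 136 142 163 187 194 193 194 194 193 194 191 172 125  83  70]
 [136 135 137 139 151 175 189 194 193 194 193 193 193 190 174 133  88  70]
 [136 136 137 140 158 182 192 192 193 193 192 193 193 190 177 139  90  70]]
col140 [195.1 216. ] [213.6  93.4]
pl- [249.6 325.2] [237.7 263.9]
pl [246.1 238.4] [385.1  74.9]
tip80 [224.3 245.1] [274.6 154.3]
tip90 [223.7 240.7] [272.9 155.4]
tip100 [223.1 236.3] [271.  156.5]
chip [263.4 275.1] [314.3 212.9]
```

```bash
cat > l.py <<'E'
from h import *; import pickle
c=pickle.load(open("c3.pkl","rb")); im=c["pixels"].astype(int)
g=im.min(2)
E_=[]
for v in range(180,226,3):
    xs=np.where(g[v,295:345]>205)[0]+295
    E_.append((xs.min(),xs.max()+1,v+.5))
E_=np.array(E_); print(E_[::4])
fits=[]
for k in (0,1):
    w=np.array([ray(c,(e[k],e[2]),52) for e in E_],np.float32); vx,vy,x,y=cv2.fitLine(w,cv2.DIST_HUBER,0,.01,.01).ravel()
    s=np.sign(vx); fits.append((x,y,vx*s,vy*s)); print("edge",x,y,np.degrees(np.arctan2(vy*s,vx*s)))
# lens disc
r=g[80:150,280:350]; m=((r>110)).astype(np.uint8); n,l,s,ce=cv2.connectedComponentsWithStats(m)
k=l[113-80,314-280]; cn=max(cv2.findContours((l==k).astype(np.uint8),cv2.RETR_EXTERNAL,cv2.CHAIN_APPROX_NONE)[0],key=cv2.contourArea)
e=cv2.fitEllipse(cn); print(e,s[k]); u=(e[0][0]+280.5,e[0][1]+80.5)
for z in (43,46): print("lens",z,ray(c,u,z).round(1))
x0=np.mean(fits,axis=0); print("hand axis",x0,np.degrees(np.arctan2(x0[3],x0[2])))
L=ray(c,u,45); d=x0[2:]/np.hypot(*x0[2:]); n=np.array([-d[1],d[0]]); print("lens off axis",(L-x0[:2])@n)
yh=[v for v in range(140,275) if g[v,316:324].max()>205]; print("handle rows",yh[0],yh[-1],ray(c,(321,yh[-1]+1),52),"grip from lens",(L-92*d).round(1))
s7=pickle.load(open("s7.pkl","rb")); c7=pickle.load(open("c7.pkl","rb"))
print("chip scene",ray(s7,(263.6,274.2),24),"wrist",ray(c7,(317.5,211),24), "tri",tri(s7,(263.6,274.2),c7,(317.5,211)))
q=c7["pixels"][203:220,308:328].min(2); print(q)
E
python3 l.py
```

```text
[[295.  344.  180.5]
 [295.  345.  192.5]
 [295.  345.  204.5]
 [295.  345.  216.5]]
edge 453.09775 24.936138 11.008444
edge 458.82617 -24.05523 13.490824
((33.80829620361328, 33.585601806640625), (49.054264068603516, 52.126827239990234), 2.9218926429748535) [   9    7   50   54 2079]
lens 43 [535.  23.]
lens 46 [534.9  22.9]
hand axis [4.5596198e+02 4.4045448e-01 9.7700316e-01 2.1212164e-01] 12.249634
lens off axis 5.235793014100966
handle rows 143 257 [396.63827175 -13.44961815] grip from lens [445.    3.4]
chip scene [521.83554477 204.31013578] wrist [522.44857754 202.84231465] tri [522.48393684 203.3102139   23.30087919]
[[188 220 236 243 246 247 247 247 246 245 245 245 246 246 246 244 241 229
  204 178]
 [214 235 243 245 246 246 247 246 246 245 245 245 245 246 246 245 245 241
  227 197]
 [231 242 246 246 246 246 246 245 245 245 245 245 246 246 246 246 247 245
  239 219]
 [238 244 246 246 246 245 245 245 244 244 245 245 246 246 246 246 247 247
  244 231]
 [241 244 245 245 245 245 244 242 239 240 243 245 246 246 246 247 247 247
  246 237]
 [243 245 245 245 244 243 240 227 215 218 
[... 278 characters left out ...]
 246 246
  246 242]
 [246 247 247 247 246 243 225 173 147 134 132 166 223 243 246 246 246 246
  245 240]
 [245 247 247 247 247 245 238 224 216 204 188 202 236 245 247 247 246 246
  245 237]
 [243 247 247 247 247 246 245 243 241 238 231 233 243 246 247 247 247 246
  243 230]
 [237 246 247 247 246 246 246 246 246 244 243 243 245 247 247 247 247 245
  238 212]
 [221 242 246 246 246 246 246 246 246 245 244 244 245 246 247 247 246 242
  226 182]
 [191 230 242 245 245 245 246 246 246 245 244 244 245 246 246 245 242 232
  203 167]
 [161 196 228 241 244 245 246 246 246 245 245 245 245 245 245 240 228 198
  169 158]
 [136 152 187 221 236 241 243 245 245 245 245 245 244 241 236 224 192 161
  147 155]]
```

```bash
python3 - <<'E'
from h import *; import pickle
c=pickle.load(open("c3.pkl","rb")); im=c["pixels"].astype(int); g=im.min(2)
for v in (165,185,205,225,240,250): print(v,g[v,302:338])
mids=[]
for v in range(184,232,3):
    xs=np.where(g[v,300:342]>236)[0]+300
    if len(xs)>4: mids.append(((xs.min()+xs.max()+1)/2,v+.5,len(xs)))
mids=np.array(mids); print(mids[::3])
w=np.array([ray(c,m[:2],52) for m in mids],np.float32); vx,vy,x,y=cv2.fitLine(w,cv2.DIST_HUBER,0,.01,.01).ravel()
s=np.sign(vx); print(x,y,np.degrees(np.arctan2(vy*s,vx*s)), "offset of lens", (np.array([535,23])-[x,y])@[-vy*s,vx*s])
E
```

```text
165 [ 94  93  92  88  86  99 155 233 253 255 255 255 255 255 255 255 255 255
 255 255 255 254 249 198 118  88  87  92  95  95  94  93  92  98 133 187]
185 [171 192 216 210 180 169 166 166 182 217 232 240 246 250 251 252 252 252
 252 252 251 246 245 234 201 175 171 175 197 222 226 225 226 225 225 227]
205 [222 222 222 220 205 177 165 165 174 215 248 254 255 255 255 255 255 255
 255 255 255 255 255 254 250 234 225 225 224 224 224 225 225 224 225 225]
225 [221 221 222 222 222 209 180 167 164 167 194 236 252 254 255 255 255 255
 255 255 255 255 255 254 254 250 233 222 221 222 223 223 223 223 223 222]
240 [196 151 102  83  81  80  80  81  80  80  87 129 187 228 245 250 250 249
 248 248 248 249 250 249 245 229 194 134  93  82  82  81  80  81  79  86]
250 [108  92  81  79  81  80  80  80  80  80  82 113 186 243 253 254 255 255
 255 255 254 254 254 254 254 254 250 225 136  86  84  85  84  83  83  81]
[[318.  184.5  12. ]
 [319.  193.5  16. ]
 [319.5 202.5  15. ]
 [320.5 211.5  15. ]
 [320.5 220.5  15. ]
 [321.  229.5  14. ]]
449.66766 -0.698274 15.558018 offset of lens -0.05737475280164972
```

```bash
python3 - <<'E'
from bench import manip, planner, eyes, monitor
from h import *; import pickle
a=np.radians(15.55-90); G=np.array([456.0,1.1])
manip.goto([*G,110],down(a))
s=eyes.capture("scene"); t=eyes.capture("top"); w=eyes.capture("wrist"); pickle.dump((s,t,w),open("c8.pkl","wb"))
manip.line_to([*G,25],feed=70); print(monitor.read_ee_pos().round(1),monitor.read_ft_force().round(1))
manip.close(); print("w",monitor.read_grip_width(),monitor.read_ft_force().round(1),monitor.read_ee_pos().round(1))
manip.line_to([*G,71],feed=40); manip.hold(.3)
c=eyes.capture("wrist"); pickle.dump(c,open("c9.pkl","wb"))
print("w",monitor.read_grip_width(),monitor.read_ft_force().round(1),monitor.read_moment().round(3),monitor.read_ee_pos().round(1),monitor.read_time_s())
g=c["pixels"].astype(int).min(2)
np.set_printoptions(linewidth=250); print(g[40:200:6,230:400:6])
cv2.imwrite("pics/w9.png",c["pixels"])
p=t["pixels"][225:250,235:255].astype(int).min(2); print(p)
E
```

```text
[456.3   1.1  25.4] [-0.  -0.5 -0.4]
w 16.195649826147203 [-0.5  1.3  0.4] [456.    1.1  25. ]
w 15.879805815924383 [ 0.4  0.5 -0.5] [-0.029  0.001  0.023] [455.9   1.1  70.9] 23.3083
[[ 55  48  47  46  46  47  46  44  50  54  50  51  51  56  54  58  57  61  62  67  63  63  59  57  54  59  52  64  67]
 [ 52  48  49  48  57  49  50  50  50  55  59  65  57  65  55  61  54  58  60  62  60  60  60  61  62  66  63  70  76]
 [ 46  47  48  52  51  50  51  51  55  58  66  63  67  65  61  63  57  57  65  62  64  69  61  67  61  59  60  72  73]
 [ 53  59  56  49  49  49  48  49  58  62  62  68  83 102 103  77  94  77  67  65  61  59  66  75  57  54  51  56  61]
 [ 51  60  54  51  55  55  67  62  66  66  83  81  74 131 207 155  81  81 102  73  68  64  62  60  58  58  55  61  53]
 [ 52  58  50  49  51  62  59  61  67  85  68 209 226 232 241 245 245 238  85  95  75  69  68  69  66  66  57  61  54]
 [ 52  58  57  56  59  62  56  65  80  93 225 227 232 236 244 243 246 241 235 127  94  69  68  69  66  79  68  71  57]
 [ 57  58  52  64  78  60  60  69  67 221 225 225 231 237 244 244 243 238 233 228  
[... 3673 characters left out ...]
14 113 141 165 168 168 169 158 149]
 [167 166 166 166 167 167 162 158 134 112 112 142 159 164 168 168 168 162 146 166]
 [167 166 166 167 166 167 167 168 163 158 158 164 169 168 167 168 167 167 154 167]
 [168 166 166 165 166 166 166 167 167 167 168 168 168 167 168 168 167 168 166 177]
 [165 168 168 166 167 166 166 166 167 168 169 169 168 168 168 151 135 149 170 169]
 [141 138 160 168 168 167 166 165 167 151 137 150 170 179 185 183 170 161 149 122]
 [123 105 152 149 135 150 171 189 195 186 167 157 144 125 115 113 115 120 116 108]
 [159 176 192 186 170 151 132 125 120 111 114 119 112 111 113 121 129 120 100  93]
 [125 122 121 110 111 113 112 116 123 124 128 132 131 134 136 139 115  73  56  50]]
```

```bash
cat > ln.py <<'E'
from h import *
def lens_px(c,seed,box,lo):
    y0,y1,x0,x1=box; g=c["pixels"].min(2)[y0:y1,x0:x1]
    n,l,s,ce=cv2.connectedComponentsWithStats((g>lo).astype(np.uint8)); k=l[seed[1]-y0,seed[0]-x0]
    cn=max(cv2.findContours((l==k).astype(np.uint8),cv2.RETR_EXTERNAL,cv2.CHAIN_APPROX_NONE)[0],key=cv2.contourArea)
    h=cv2.convexHull(cn); e=cv2.fitEllipse(cn); return (e[0][0]+x0,e[0][1]+y0),e[1],e[2]
E
python3 - <<'E'
from ln import *; import pickle
t=pickle.load(open("c8.pkl","rb")); print("chip top",ray(t[1],(243.6,233.8),24))
c7=pickle.load(open("c7.pkl","rb")); s=t[0]
print("tri top/scene",tri(t[1],(243.6,233.8),s,(263.6,274.2)),"top/wrist",tri(t[1],(243.6,233.8),c7,(317.2,210.9)))
c=pickle.load(open("c9.pkl","rb"))
for nm,cc,z in(("held",c,89),("rest",t[2],43)):
    for lo in (150,180) if nm=="held" else (110,120):
        try:
            u,ax,an=lens_px(cc,(316,110) if nm=="held" else (314,120),(40,152,240,390) if nm=="held" else (60,160,270,370),lo)
            L=ray(cc,u,z); v=L-[456,1.1]; print(nm,lo,np.round(u,1),np.round(ax,1),L.round(1),np.hypot(*v).round(1),np.degrees(np.arctan2(v[1],v[0])).round(2))
        except Exception as e: print(nm,lo,e)
E
```

```text
chip top [520.14888922 204.51417544]
tri top/scene [520.33344198 204.69224894  25.05532922] top/wrist [520.98390162 204.01135599  20.80317193]
held 150 [314.4 107.7] [82.8 87.6] [536.   22.6] 82.9 15.07
held 180 [314.4 107.7] [81.4 86.8] [536.   22.7] 82.9 15.08
rest 110 [314.9 118. ] [54.5 58.3] [535.3  23.3] 82.4 15.66
rest 120 [314.9 117.8] [54.4 57.4] [535.5  23.4] 82.6 15.68
```

```bash
python3 - <<'E'
from bench import manip, planner, eyes, monitor
from ln import *; import pickle
f=np.radians(10); C=np.array([521.5,203.8]); T=C-82.5*np.array([np.cos(f),np.sin(f)])
print(T.round(1))
manip.line_to([*T,71],down(f-np.pi/2),feed=90); manip.hold(.4)
d={n:eyes.capture(n) for n in("wrist","top","scene")}; pickle.dump(d,open("c10.pkl","wb"))
print(monitor.read_ee_pos().round(1),monitor.read_time_s(),monitor.read_grip_width(),monitor.read_ft_force().round(1))
a=cv2.resize(d["wrist"]["pixels"][40:240,220:420],None,fx=2,fy=2)
b=cv2.resize(d["top"]["pixels"][180:290,190:290],None,fx=3.64,fy=3.64)[:400,:364]
e=cv2.resize(d["scene"]["pixels"][205:325,180:340],None,fx=3,fy=3)
out=np.zeros((600,790,3),np.uint8); out[:200*1]=0
a=cv2.resize(a,(300,300)); b=cv2.resize(b,(273,300)); out[:300,:300]=a; out[:300,310:583]=b
e=cv2.resize(d["scene"]["pixels"][215:290,190:348],None,fx=4,fy=4,interpolation=cv2.INTER_CUBIC); out[300:600,:632]=e
cv2.imwrite("pics/w10.png",out)
E
```

```text
[440.3 189.5]
[440.3 189.5  71. ] 26.1083 16.06255390557987 [ 0.3 -0.9 -1. ]
```

View pics/w10.png

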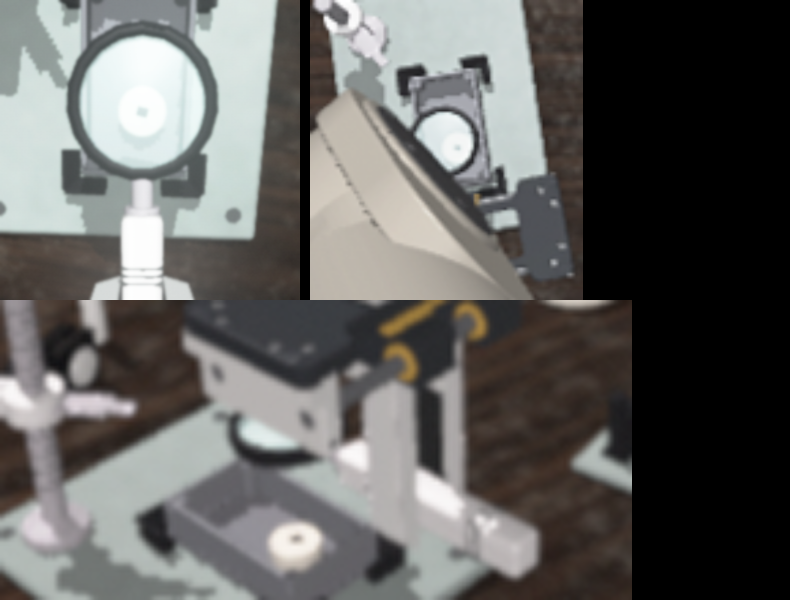

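```bash
python3 - <<'E'
from ln import *; import pickle
np.set_printoptions(linewidth=250)
d=pickle.load(open("c10.pkl","rb")); w,t,s=d["wrist"],d["top"],d["scene"]
u,ax,an=lens_px(w,(316,90),(45,160,250,390),130); print("lens w",u,ax)
g=w["pixels"].min(2).astype(int); r=g[106:122,306:324]; wt=np.clip(225-r,0,None); yy,xx=np.mgrid[106:122,306:324]
print(r); 
k=r<r.max()-15; wt=(r.max()-15-r)*k; ch=(np.sum(wt*xx)/wt.sum(),np.sum(wt*yy)/wt.sum()); print("chip w",ch)
print("W lens",ray(w,u,89),"chip",ray(w,ch,24))
print("top\n",t["pixels"].min(2)[216:250,224:256])
L=np.array([521.5,203.8])
for z in (84,89,94):
    P=np.array([proj(s,[L[0]+27.5*np.cos(q),L[1]+27.5*np.sin(q),z+dz]) for q in np.linspace(0,2*np.pi,180) for dz in(-5,5)])
    print(z,"rim left",P[P[:,0].argmin()].round(1),"bottom-left rows at cols 250,254,258:",[P[np.abs(P[:,0]-cx)<1][:,1].max().round(1) for cx in(250,254,258)],[P[np.abs(P[:,0]-cx)<1][:,1].min().round(1) for cx in(250,254,258)])
print("scene\n",s["pixels"].min(2)[238:260,243:270])
E
```

```text
lens w (314.42896270751953, 107.89970016479492) (83.27739715576172, 88.37635803222656)
[[253 252 253 252 253 253 253 253 253 253 253 253 253 253 253 253 253 253]
 [252 253 252 252 252 253 253 253 253 253 253 253 253 253 253 253 253 253]
 [252 252 252 252 252 252 252 253 253 253 253 253 253 253 252 252 252 253]
 [252 252 252 252 252 252 251 252 252 252 252 252 252 253 253 252 252 252]
 [252 252 252 252 252 250 246 247 249 250 251 252 252 252 252 252 252 252]
 [252 252 252 252 251 246 235 232 236 240 243 246 250 252 252 252 252 252]
 [252 252 252 252 250 242 225 220 221 223 227 232 241 249 252 252 252 252]
 [252 252 252 252 249 236 220 217 215 218 218 221 232 247 251 252 252 252]
 [252 252 252 251 247 229 216 214 215 214 214 219 233 247 252 252 252 252]
 [252 252 252 251 245 226 214 213 214 212 214 220 236 249 252 252 252 252]
 [252 252 252 251 247 232 222 219 216 214 214 224 241 251 252 252 252 252]
 [252 252 252 252 250 246 241 235 229 225 223 231 246 251 252 252 252 252]
 [252 252 252 252 252 251 250 248 245 243 240 243 250 252 252 252 252 252]
 [252 252 252 252 252 252 251 251 251 
[... 2814 characters left out ...]
  49  45  44  43  59  82 110 140]
 [182 182 180 179 172 151 112  78  57  42  35  31  33  34  34  36  35  35  35  35  34  36  36  40  50  75 104]
 [181 179 174 168 153 132 112 102  90  69  50  43  38  38  38  38  39  40  41  43  48  54  62  73  87 109 127]
 [173 169 157 143 124 108 103 111 111  95  74  68  61  57  58  61  66  68  73  81  95 110 119 128 140 160 168]
 [155 146 129 113 102  98  99 104 108 104  94  90  86  84  86  89 100 112 120 132 147 163 169 172 174 178 180]
 [131 117 106 100  98  98  97 100 106 105 100  97  97  97  98 101 113 134 147 161 170 178 181 182 182 181 180]
 [108 101  99  97  98  96  96  99 105 105  99  96  99 100 101 101 106 118 137 152 163 172 175 179 180 180 179]]
```

```bash
python3 - <<'E'
from bench import manip, planner, eyes, monitor
from ln import *; import pickle
np.set_printoptions(linewidth=250)
f=np.radians(8.27)
manip.line_to([520,100,71],down(f-np.pi/2),feed=110); manip.hold(.3)
d={n:eyes.capture(n) for n in("wrist","scene")}; pickle.dump(d,open("c11.pkl","wb"))
w=d["wrist"]; print(monitor.read_ee_pos().round(1),monitor.read_time_s())
O,th=pickle.load(open("stand.pkl","rb"))
ex=np.array([np.cos(th),np.sin(th)]); ey=np.array([-ex[1],ex[0]])
S=lambda x,y,z: np.r_[O+ex*x+ey*y,z]
for z in (84,88,92): print(z,proj(w,S(51.2,33.3,z)).round(1))
u=proj(w,S(51,33.3,88)).round().astype(int); print(u)
y0,x0=max(u[1]-14,0),max(u[0]-20,0); print(y0,x0); print(w["pixels"].min(2)[y0:y0+28,x0:x0+34])
cv2.imwrite("pics/w11.png",w["pixels"])
# biases in scene at known points
s7=pickle.load(open("s7.pkl","rb"))
print("chip pred",proj(s7,[522.1,203.2,24]),"seen 263.6 274.2")
print("far corner pred",proj(s7,S(125,-72,10)),"left-far",proj(s7,S(125,92,10))); print(s7["pixels"].min(2)[232:246,238:256])
print("col top",proj(s7,S(92,60,150))); print(s7["pixels"].min(2)[205:222,186:204])
E
```

```text
[519.9 100.1  71. ] 27.75
84 [ 68.1 107.8]
88 [ 61.9 107.2]
92 [ 55.4 106.6]
[ 62 108]
94 42
[[204 220 222 223 222 222 222 221 220 220 218 219 216 211 193 164 141 126 102  67  42  38  36  36  37  40  43  47  73 122 164 181 185 185]
 [172 209 220 222 223 222 222 222 221 220 219 219 218 217 209 187 158 138 119  90  53  37  33  33  32  36  39  42  62 113 159 180 184 186]
 [125 179 212 221 222 223 223 222 222 221 221 220 219 219 217 207 182 152 132 110  77  47  33  32  31  32  35  35  54 100 148 175 184 186]
 [ 77 130 180 212 221 222 223 222 222 221 221 220 219 219 218 215 204 177 148 127 103  73  43  35  30  31  33  36  46  86 136 171 182 185]
 [ 47  82 133 183 212 221 222 222 223 223 222 221 220 219 219 218 214 199 173 146 125 102  72  45  36  33  35  32  40  77 126 167 182 186]
 [ 39  51  88 143 192 217 221 222 222 223 222 222 220 219 219 219 218 211 196 168 142 125 101  71  46  36  35  36  41  67 118 163 181 184]
 [ 40  42  58 103 162 206 219 221 222 222 223 222 221 220 220 219 218 217 210 189 161 140 125  98  65  45  40  37  38  59 111 157 179 184]
 [ 39  41  44  65 119 175 209 220 
[... 4684 characters left out ...]
 64  47  48  50  52  53]
 [ 89  89  72  76 128 168 179 177 170 158 138 105  70  51  50  50  51  50]
 [ 64  56  45  59 104 141 154 154 150 142 127 109  76  56  53  52  51  50]
 [ 44  37  39  53  93 131 145 147 145 138 128 111  82  62  60  59  55  53]
 [ 38  39  42  48  83 126 143 146 144 136 126 109  84  65  60  60  59  54]
 [ 40  41  39  41  71 117 134 139 138 131 121 107  86  65  59  60  58  53]
 [ 41  38  37  39  64 106 126 133 134 129 125 115  92  66  57  55  53  49]
 [ 39  37  37  37  56  99 131 142 140 132 125 115  96  69  56  51  47  44]
 [ 39  36  39  39  54  96 132 145 142 130 119 113  99  72  57  55  49  45]
 [ 37  38  38  40  52  90 128 144 144 134 126 121 103  76  57  51  49  44]]
```

```bash
python3 - <<'E'
from ln import *; import pickle
np.set_printoptions(linewidth=250)
d=pickle.load(open("c11.pkl","rb")); s=d["scene"]; w=d["wrist"]
f=np.radians(8.27); T=np.array([519.9,100.1]); 
u,ax,an=lens_px(w,(316,90),(45,152,250,390),150); L=ray(w,u,89); print("lens w",np.round(u,1),ax,L,np.hypot(*(L-T)))
L=T+82.5*np.array([np.cos(f),np.sin(f)])
for z in (86,88,90,92):
    P=np.array([proj(s,[L[0]+27.5*np.cos(q),L[1]+27.5*np.sin(q),z+dz]) for q in np.linspace(0,2*np.pi,360) for dz in(-5,5)])
    print(z,P.min(0).round(1),P.max(0).round(1))
c=proj(s,[*L,89]).round().astype(int); print(c, s["pixels"].min(2)[c[1]-13:c[1]+16,c[0]-18:c[0]+18])
E
```

```text
lens w [314.3 107.6] (81.23053741455078, 86.5160140991211) [602.17954344 111.60071505] 83.07941811927992
86 [264.4 206.7] [290.5 223.7]
88 [264.3 205.9] [290.5 222.9]
90 [264.3 205.1] [290.5 222.1]
92 [264.2 204.3] [290.4 221.3]
[277 214] [[ 41  60 102 ...  82  83 104]
 [ 42  47  65 ...  69  78 119]
 [ 39  39  40 ...  50  65 116]
 ...
 [ 28  28  28 ...  97 126 147]
 [ 27  26  25 ...  48  70  97]
 [ 29  29  28 ...  32  37  64]]
```

```bash
python3 - <<'E'
from ln import *; import pickle
np.set_printoptions(linewidth=250,threshold=100000)
d=pickle.load(open("c10.pkl","rb")); s=d["scene"]; f=np.radians(10); T=np.array([440.3,189.5]); e=np.array([np.cos(f),np.sin(f)]); n=np.array([-e[1],e[0]])
for z in (87,89,91):
    print(z,[proj(s,[*(T-61.5*e+n*a),z+b]).round(1).tolist() for a,b in((8,9),(-8,9),(-8,-9),(8,-9))])
print(s["pixels"].min(2)[264:294,303:330])
d=pickle.load(open("c11.pkl","rb"))["scene"]; print(d["pixels"].min(2)[201:228:1,260:294])
E
```

```text
87 [[318.6, 277.3], [324.8, 272.5], [324.8, 281.0], [318.7, 286.0]]
89 [[318.6, 276.3], [324.8, 271.5], [324.8, 280.1], [318.7, 285.0]]
91 [[318.6, 275.4], [324.8, 270.5], [324.8, 279.2], [318.7, 284.1]]
[[235 214 179 154 133 112  92  71  54  47  42  40  37  35  35  38  41  46  51  54  56  56  54  52  52  52  51]
 [244 235 210 174 159 149 132 112  88  66  51  41  38  35  36  40  44  49  54  54  54  52  51  51  49  50  53]
 [244 236 220 184 166 161 153 139 124 105  81  63  53  46  43  44  46  50  52  53  50  48  48  47  46  47  51]
 [241 227 199 176 168 165 157 142 137 135 119 103  86  70  61  56  55  55  56  53  48  45  45  47  46  46  45]
 [233 225 195 174 168 170 178 166 152 147 148 140 125 111  94  77  65  61  59  55  48  44  45  47  46  44  40]
 [212 206 188 171 161 178 214 212 185 171 181 168 155 147 132 113  94  77  65  55  47  43  44  43  41  40  36]
 [190 189 183 164 150 170 213 222 210 211 220 190 166 160 154 146 131 112  90  69  53  42  40  39  36  34  33]
 [183 184 179 165 157 156 186 206 218 224 222 192 169 164 161 160 153 146 129 108  81  54  38  35  36  33  34]
 [180 18
[... 5488 characters left out ...]
200]
 [ 27  31  35  36  35  34  35  35  38  40  40  40  39  38  36  39  40  40  41  40  36  30  36  44  50  53  54  59 105 164 182 184 184 184]
 [ 28  29  30  34  35  37  38  36  39  37  38  36  37  36  35  37  37  37  36  35  32  29  28  28  28  28  29  34  82 147 174 181 183 184]
 [ 29  29  30  33  34  38  40  38  37  38  38  37  35  35  35  34  31  32  32  32  30  29  28  28  26  27  26  28  57 109 147 166 176 182]
 [ 29  28  30  30  32  37  40  39  39  39  38  37  34  31  30  31  30  29  30  30  30  29  32  31  30  28  29  29  38  61  93 126 152 166]
 [ 28  28  29  28  30  32  37  38  39  37  36  34  32  29  27  28  29  29  30  31  32  31  34  34  33  33  32  29  31  33  46  71  97 126]]
```

```bash
python3 - <<'E'
from bench import manip, planner, eyes, monitor
from ln import *; import pickle
np.set_printoptions(linewidth=250,threshold=100000)
t=pickle.load(open("c10.pkl","rb"))["top"]
print("top: lens",ray(t,(240.2,231.6),89),"chip",ray(t,(243.5,233.5),24))
f=np.radians(10); T=np.array([440.3,189.5])
manip.line_to([*T,69],down(f-np.pi/2),feed=90); manip.hold(1.0)
d={n:eyes.capture(n) for n in("wrist","top","scene")}; pickle.dump(d,open("c12.pkl","wb"))
w=d["wrist"]
u,ax,an=lens_px(w,(316,90),(45,160,250,390),130)
r=w["pixels"].min(2)[106:122,306:324].astype(int); yy,xx=np.mgrid[106:122,306:324]
wt=np.clip(r.max()-15-r,0,None); ch=(np.sum(wt*xx)/wt.sum(),np.sum(wt*yy)/wt.sum())
print("lens",u,ray(w,u,87),"chip",ch,ray(w,ch,24))
print(monitor.read_ee_pos().round(1),monitor.read_time_s(),monitor.read_grip_width(),monitor.read_ft_force().round(1),np.abs(monitor.read_qvel()).max())
print(d["top"]["pixels"].min(2)[214:252:1,226:258])
E
```

```text
top: lens [519.48323178 201.13170642] chip [520.8224632  204.74299732]
lens (314.43128204345703, 107.88943481445312) [522.06182001 203.19671982] chip (np.float64(314.4687933425798), np.float64(114.19140083217754)) [522.11933426 203.17457284]
[440.3 189.5  69. ] 30.3833 16.07717323213369 [-0.1  0.3 -0.2] 0.0016445719584007555
[[ 60 143 126  85 107 117 117 116 116 115 115 116 115 113 113 112 112 112 111 143 162 136 114 113 156 128 106 185 205 198 196 202]
 [ 98 162 137  83 109 117 115 113 113 113 113 111 111 142 160 159 159 160 159 165 171 164 135  98 149 125  89 178 212 209 207 206]
 [128 166 136  86 109 116 113 143 159 158 159 159 158 164 168 169 169 169 169 168 168 170 164 156 172 128 108 184 209 206 205 206]
 [135 164 130  77 106 115 143 166 169 169 169 169 169 168 168 169 168 168 168 168 168 168 169 169 188 142  98 178 208 206 205 205]
 [195 182 124  74 100 113 150 170 170 171 172 173 172 173 173 173 173 172 170 169 167 168 168 167 180 141  92 173 209 206 206 205]
 [206 187 132  80 134 162 168 174 145 122 109  98 100 102 102 108 106 130 163 173 169 169 167 168 165 144 107 173 207 
[... 3505 characters left out ...]
112 114 115 116 118 122 117 100  80  97 113]
 [169 130 110 111 113 134 171 179 161 132  91  60  56  56  56  56  54  55  79 109 123 115 101  90  87  96 109 112 109 114 131 178]
 [186 156 120 110 112 112 143 173 175 155 123  85  60  56  55  55  55  53  58  81 107 112 114 116 125 133 121 101  94  88  87 110]
 [194 184 144 113 112 111 116 143 170 172 154 123  84  57  54  54  54  54  52  54  87 125 139 140 144 118  75  56  53  46  40  45]
 [190 197 183 134 108 112 111 116 142 169 174 154 120  82  58  57  55  55  54  51  61  87  96  93  83  57  32  31  32  32  31  40]
 [189 192 196 176 121 100 113 112 116 141 167 171 151 112  76  57  55  55  55  54  53  55  63  70  76  67  49  34  38  36  41  54]]
```

```bash
python3 -c "
from bench import manip,monitor
print(manip.hand_in(),monitor.read_time_s(),monitor.read_grip_width())"
```

```text
the job is handed in; nothing more can be done
the job is handed in; nothing more can be done
```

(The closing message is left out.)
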